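Run a canister along the guide rail to the pressure stop

TASK

Gently push the round steel canister straight across the worktop until it touches the guide rail, then slide it along the rail, always touching it, up to the pad of the clamped stop. Press it against the pad with about 9 N for one second so that the pad registers it (18 N would damage the pad), then draw back and leave it standing there against both pad and rail, with nothing else disturbed.

Things in the scene. Friction and masses are not known exactly. Their poses are not given: they have to be found in the camera images.
- canister_center (a point): centre (31 mm above the worktop) of the round plain steel canister: 96 mm in diameter, 62 mm tall, 0.4 to 0.85 kg, loose, upright; too wide to grasp; push it with closed fingers at its side (polished and slippery; sliding takes 1 to 5 N, unknown beforehand). It starts beside the rail's +y end, at y = 100 to 140 mm of the rail's frame, with 32 to 62 mm between its side and the rail
- rail: fixed aluminium angle, 420 mm long; upright wall 45 mm high, 8 mm thick. Origin at worktop height, half-way along, in the plane of the wall face that the canister is to touch. x axis: level, square to the face, pointing into the wall (the canister stands on the -x side; touching, its centre is at x = -48 mm). y axis: along the rail; the canister travels towards -y
- run_start (a point): point on the rail's face, 31 mm up, at y = +75 mm of the rail's frame: the run begins here. The canister's centre must come to the rail before passing it, and from here on stay against the rail. Pushing from behind a little (10 to 15 mm) on the -x side of its centre keeps it there; much more wedges it. Force on the pad = push along the rail less the sliding friction
- stop_zone (a point): point on the rail's face, 31 mm up, at y = -112 mm of the rail's frame: middle of the stretch where the stop may be clamped. Grey bracket, 60 mm high, reaching 82 mm out from the face; its rigid dark pad (28 mm wide, z 11 to 57 mm, centred 48 mm from the face) faces +y. The pad's face is anywhere within 43 mm either way along the rail, not measured: find it by feel or sight
- tip_box: bystander: green box of pipette tips, 82 x 122 x 59 mm, loose on the robot's side of the rail, origin at the centre of its underside; leave alone
- bottle: bystander: small clear bottle with a cap, 56 mm in diameter, 112 mm tall, origin at the centre of its underside; leave alone
- column: bystander: thin steel column, 19 x 176 x 16 mm, lying near the worktop's front edge, origin at the centre of its underside; leave alone
There are look-alikes about, which are no part of the job. Leave any turquoise look-alike of the part that bears canister_center alone.

How it is judged:
By the outcome, as a careful person would: the job done as asked, in the order asked, and still so for the second after the job is handed in, with the robot touching nothing.
It also fails if it takes over 72 s, if anything falls off the work surface, if the arm or the gripper's body presses on something with over 40 N, if the wrist force passes 120 N, or if a joint passes its speed limit or range.

ROBOT

A 7-joint arm with a two-finger parallel gripper is mounted at the origin on a cart in front of the work surface, level with it; the furniture and walls round the work are solid. World frame = base frame: x ahead of the robot, y to its left, z up, the work surface at z = 0. Lengths are in m, angles in rad, forces in N, time in s.
With the tool pointing down it reaches from about 0.425 to 1.025 m from the base axis. Payload 9.4 kg.
Tool frame: the origin (TCP) lies at the very end of the fingers, on their centre line; the grasp point (between the pads) lies tcp_to_grasp behind it (tcp_to_grasp is the distance from the TCP to the grasp point, in m); z points along the fingers, y is the line along which they close (so a half turn about z gives the same grasp; the last joint's range is limited). The gripper opens to 85 mm and grips with 20 to 120 N. Pads are 22 mm wide; open, the fingers measure 114 mm over their backs; the gripper's body (76 mm by 85 mm) begins 54 mm behind the grasp point. The pads swing forward as they close: fully open they stand 13 mm farther back than shut.
Start: joints at [-1.322, 0.599, -0.003, 1.599, 0.002, 0.943, -0.08], TCP at [0.232, 0.687, 0.231] pointing down, gripper open.
Joint ranges: [-2.57, 2.57], [-0.35, 1.97], [-1.29, 1.29], [0.11, 2.56], [-1.05, 4.19], [0.11, 1.86], [-2.63, 2.63]. Speed limits (rad/s): [2.22, 2.22, 3.01, 3.01, 3.14, 3.14, 3.14].

INTERFACE

Orientations are given as a unit quaternion [x, y, z, w].
In Python, from rig import sense, camera, get_calibration, close_job, tcp_to_grasp gives the robot as it stands.
- The arm moves only by the tool arm_command, never from a script. Its argument "deltas" is a list of rows, each a list of 7 numbers: the shift along the tool's x, y, z scaled (see below), then the turn, a rotation vector about the tool's x, y, z scaled (see below), then the opening, from 0 (shut) to 1 (fully open). A call has 1 to 12 rows; each row is the pose to reach, as a shift and turn from the pose commanded when the call began, along the tool's axes at that moment; what a row does not reach only later rows make up. The controller multiplies each number of a shift by 0.15 m and each number of a turn by 45 degrees. A row lasts 1/8 s, in which the tool goes at most 62.5 mm and 10.7 degrees, less where a joint would pass 70% of its speed; a pose out of reach is approached as far as the arm can. A call with a number of a shift or a turn outside -1 to 1 is refused whole. A call with a gripper value outside its range is refused whole. The fingers move at their own pace and stop on an object; "newtons" is the grip in N (left out, the last holds). Time passes only in rows, so rows that repeat a pose let the fingers close. It gives the time, the measured TCP pose, the force, the opening and the grip force at its end, in the units of the state.
- sense(): the state, without advancing time (a new reading comes with each control period).
- camera(name): name is "scene" or "top" or "wrist"; returns the picture (480x640x3 uint8, red, green, blue); there is no depth.
- get_calibration(name): a dict with "K" (3x3 intrinsics, pixels), "extrinsics" (4x4, takes a point from camera to world coordinates). Camera axes: x right, y down, z forward; pixel columns grow to the right and rows downward; lengths in m; the calibration is good to about 2 mm. A picture is of the moment at which its call begins: read the wrist's pose just before it. get_calibration takes no time and is no camera call; for the wrist camera it gives the pose at the moment of the call.
- close_job(): hands the job in; it is judged then, once.
The state is a dict: "t": time; "joint_pos": joint angles; "joint_velocities": joint speeds; "tau": joint torques, N m; "tcp_pos": TCP position; "eef_rot": TCP orientation; "force": force on the tool from outside, world axes, zero at the start; "ft_torque": the same for the moment, N m; "grip_width": finger opening in m; "grasp_force": force on a finger pad.
Only numpy, scipy, OpenCV 4.12 (cv2) and the standard library are available. Lean on these libraries where they do the work, as an engineer would, in place of code of your own. Each camera call takes 0.05 s, during which the arm holds its last target. There are 200 camera calls.

## Working session

There is one attempt and no reset: what is moved stays moved. The work goes in short steps, Python scripts to look and compute and a tool call to move; the robot and the scene stay as the last step left them, time stands still between calls to the robot, and variables do not carry over. Pictures are saved under pics/ and viewed, at most 10 in all, crops included, and the job is handed in when it is done.

Besides the shell and the picture viewer there is one more tool, called after "Request:" as name([rows], argument=value, ...), one row to a line, values as JSON. arm_command: Moves the arm, as the interface text tells. Shifts and turns lie within -1 to 1; 1 stands for 0.15 m of shift or 45 degrees of turn. Its arguments: {"type":"object","properties":{"deltas":{"type":"array"},"newtons":{"type":"number"}},"required":["deltas"]}

```bash
mkdir -p pics; ls; python3 - <<'E'
from rig import *
import cv2,numpy as np
s=sense();print(s['t'],s['tcp_pos'],s['eef_rot'],s['force'],tcp_to_grasp)
for n in("scene","top"):
    im=camera(n);cv2.imwrite(f'pics/{n}.png',im[:,:,::-1]);c=get_calibration(n);print(n,np.round(c['K'],1).tolist(),np.round(c['extrinsics'],3).tolist())
E
```

```text
pics
0.0 [0.23189403 0.68638861 0.23038884] [ 1.62149857e-01  9.86765806e-01 -8.13703266e-04 -7.46053729e-05] [ 0.37594758 -1.19044669  0.09506386] 0.0187
scene [[438.2, 0.0, 319.0], [0.0, 438.2, 238.0], [0.0, 0.0, 1.0]] [[-0.875, -0.323, 0.361, 0.2], [-0.485, 0.576, -0.658, 0.468], [0.005, -0.751, -0.66, 0.682], [0.0, 0.0, 0.0, 1.0]]
top [[506.9, 0.0, 322.1], [0.0, 506.9, 235.0], [0.0, 0.0, 1.0]] [[-0.082, -0.972, 0.219, 0.337], [-0.997, 0.08, -0.017, -0.112], [-0.001, -0.22, -0.976, 1.002], [0.0, 0.0, 0.0, 1.0]]
```

View pics/scene.png

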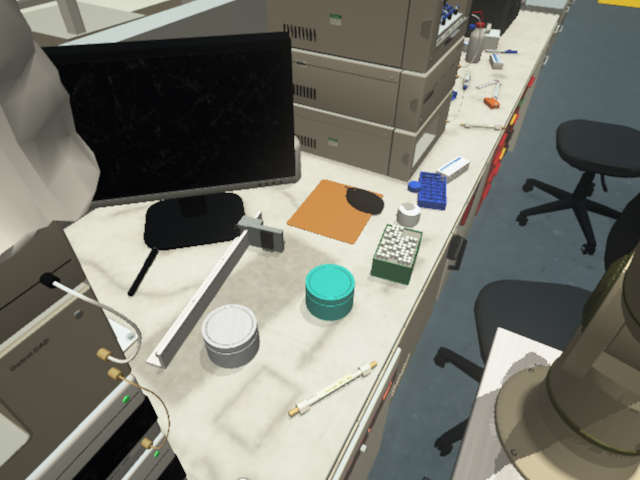

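View pics/top.png

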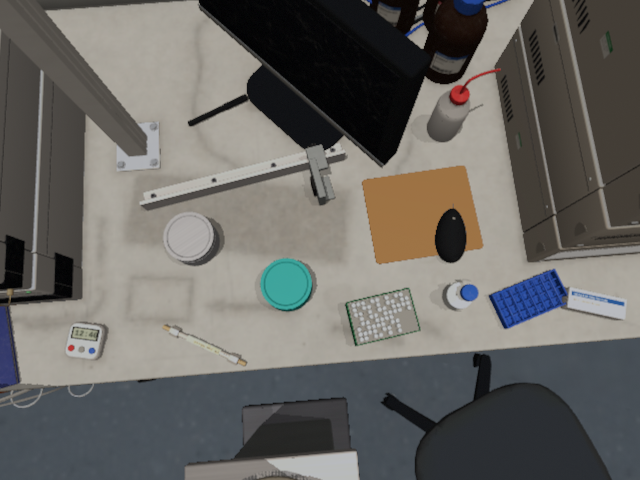

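```bash
python3 - <<'E'
import cv2,numpy as np
a=cv2.imread('pics/top.png')[135:275,120:360];b=cv2.imread('pics/scene.png')[205:375,140:300]
cv2.imwrite('pics/c1.png',cv2.resize(a,(792,462),interpolation=cv2.INTER_CUBIC))
cv2.imwrite('pics/c2.png',cv2.resize(b,None,fx=3.5,fy=3.5,interpolation=cv2.INTER_CUBIC))
E
```

```text
(no output)
```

View pics/c1.png

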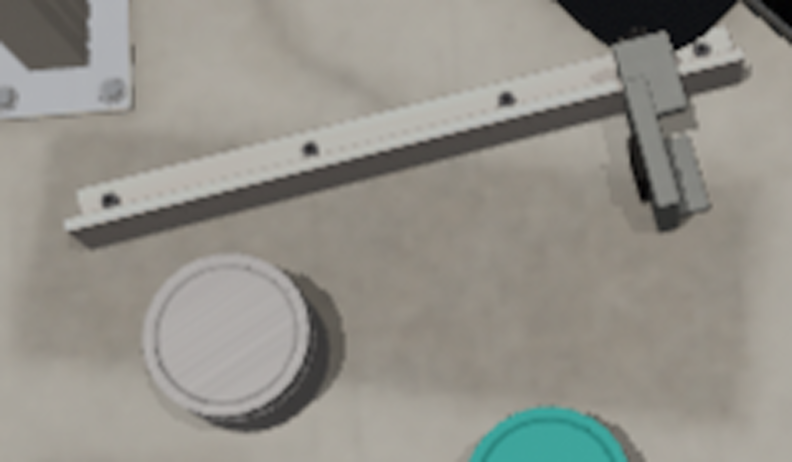

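View pics/c2.png

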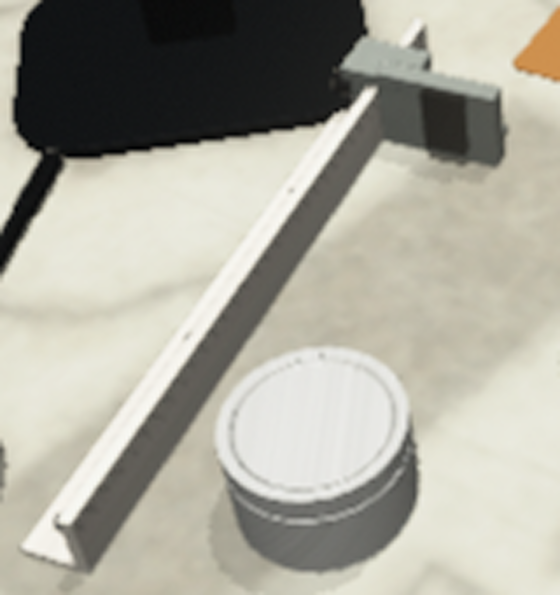

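```bash
cat > h.py <<'E'
from rig import *
import numpy as np
def ray(n,uv,C=None):
    c=C or get_calibration(n);E=np.array(c['extrinsics']);d=E[:3,:3]@np.linalg.solve(np.array(c['K']),[uv[0],uv[1],1]);return E[:3,3],d/np.linalg.norm(d)
def plane(n,uv,z,C=None):
    o,d=ray(n,uv,C);return o+d*(z-o[2])/d[2]
def tri(u,v):
    (o1,d1),(o2,d2)=ray('top',u),ray('scene',v);t=np.linalg.lstsq(np.c_[d1,-d2],o2-o1,rcond=None)[0]
    a,b=o1+d1*t[0],o2+d2*t[1];return (a+b)/2,np.linalg.norm(a-b)
T=lambda x,y:(x/3.3+120-.35,y/3.3+135-.35)
S=lambda x,y:(x/3.5+140-.36,y/3.5+205-.36)
E
python3 - <<'E'
from h import *
np.set_printoptions(precision=4,suppress=True)
print('can',tri(T(227,335.5),S(314,426)),plane('top',T(227,335.5),.062),plane('scene',S(314,426),.062))
print('can top rim L/R,u/d',[plane('top',T(*p),.062) for p in((143,335),(311,335),(227,253),(227,418))])
print('turq',plane('top',(287,284),.062))
for nm,p,z in(('botL',(92,248),0),('botR',(745,77),0),('topL',(68,231),.045),('topR',(743,62),.045)):print(nm,plane('top',T(*p),z))
for nm,p,z in(('botL',(93,570),0),('botR',(378,150),0),('topL',(72,530),.045),('topR',(377,92),.045)):print('s',nm,plane('scene',S(*p),z))
# rail from the top view's bottom edge
for A,B in(((plane('top',T(92,248),0)),plane('top',T(745,77),0)),(plane('top',T(68,231),.045),plane('top',T(743,62),.045))):
    y=(A-B)[:2];L=np.linalg.norm(y);y/=L;x=np.array([y[1],-y[0]]);o=((A+B)/2)[:2]
    print('rail o',o,'x',x,'y',y,L,np.degrees(np.arctan2(y[1],y[0])))
    c=tri(T(227,335.5),S(314,426))[0][:2];print(' can in rail',x@(c-o),y@(c-o))
    for p,z in(((420,88),.057),((467,94),.057),((425,148),.011),((467,155),.011)):
        q=plane('scene',S(*p),z)[:2];print(' pad',x@(q-o),y@(q-o))
    q=plane('top',T(665,228),.0)[:2];print(' bracket tip bot',x@(q-o),y@(q-o))
E
```

```text
can (array([0.5672, 0.1262, 0.0551]), np.float64(0.0017086222758007925)) [0.5663 0.1249 0.062 ] [0.5623 0.1298 0.062 ]
can top rim L/R,u/d [array([0.5706, 0.1731, 0.062 ]), array([0.5626, 0.0767, 0.062 ]), array([0.6156, 0.1237, 0.062 ]), array([0.5181, 0.126 , 0.062 ])]
turq [ 0.4603 -0.0557  0.062 ]
botL [0.6441 0.2227 0.    ]
botR [ 0.723  -0.1918  0.    ]
topL [0.642  0.2219 0.045 ]
topR [ 0.7154 -0.1879  0.045 ]
s botL [ 0.6402  0.2215 -0.    ]
s botR [ 0.6999 -0.1029  0.    ]
s topL [0.6354 0.2264 0.045 ]
s topR [ 0.6999 -0.1096  0.045 ]
rail o [0.6836 0.0155] x [0.9823 0.1871] y [-0.1871  0.9823] 0.42197255972519143 100.78311213262445
 can in rail -0.09359387971203734 0.130581099067793
 pad -0.03854855456861367 -0.12561190087555685
 pad -0.06883637102779035 -0.12962963445609776
 pad -0.04025569410936783 -0.12017811573733454
 pad -0.06857042788494339 -0.12262851684748352
 bracket tip bot -0.08259555919023334 -0.13538687958205622
rail o [0.6787 0.017 ] x [0.9843 0.1765] y [-0.1765  0.9843] 0.4162713819249723 100.1654985431589
 can in rail -0.09047902923472076 0.12720567316655756
 pad -0.032675351117978105 -0.12837909914254245
 pad -0.06291810006274925 -0.13272307718720655
 pad -0.03444096323728559 -0.1229640312589304
 pad -0.06272763869055652 -0.12571949967349413
 bracket tip bot -0.07661443046429316 -0.13862830062596213
```

```bash
python3 - <<'E'
from h import *
np.set_printoptions(precision=3,suppress=True)
print(plane('top',(85,298),0),[plane('top',(47,235),z) for z in(.1,.15,.2,.25)],plane('top',(75,360),0))
print('column',plane('top',(168,328),.016),plane('top',(244,363),.016))
E
```

```text
[0.473 0.347 0.   ] [array([0.581, 0.372, 0.1  ]), array([0.567, 0.346, 0.15 ]), array([0.554, 0.319, 0.2  ]), array([0.54 , 0.292, 0.25 ])] [0.356 0.363 0.   ]
column [0.401 0.18  0.016] [0.324 0.038 0.016]
```

Request:
arm_command([
  [-0.1, -0.15, 0, 0, 0, 0, 0],
  [-0.23, -0.34, 0, 0, 0, 0, 0],
  [-0.37, -0.54, 0, 0, 0, 0, 0],
  [-0.5, -0.735, 0, 0, 0, 0, 0],
], newtons=40)

```text
t: 0.6
tcp_pos: [0.2681, 0.557, 0.2309]
eef_rot: [0.162, 0.987, -0.0, 0.0]
force: [-0.1, -0.6, 0.4]
grip_width: 0.0123
grasp_force: 0.0
```

Request:
arm_command([
  [-0.12, -0.18, 0, 0, 0, 0, 0],
  [-0.25, -0.37, 0, 0, 0, 0, 0],
  [-0.38, -0.55, 0, 0, 0, 0, 0],
  [-0.5, -0.735, 0, 0, 0, 0, 0],
])

```text
t: 1.1
tcp_pos: [0.3038, 0.4287, 0.2311]
eef_rot: [0.162, 0.987, -0.0, -0.0]
force: [0.2, -0.3, -0.2]
grip_width: 0.0
grasp_force: 0.0
```

Request:
arm_command([
  [-0.12, -0.18, 0, 0, 0, -0.16, 0],
  [-0.25, -0.37, 0, 0, 0, -0.32, 0],
  [-0.38, -0.55, 0, 0, 0, -0.48, 0],
  [-0.5, -0.735, 0, 0, 0, -0.651, 0],
  [-0.5, -0.735, 0, 0, 0, -0.651, 0],
])

```text
t: 1.72
tcp_pos: [0.3398, 0.2989, 0.2312]
eef_rot: [-0.091, 0.996, -0.001, -0.0]
force: [-0.4, 0.1, -0.5]
grip_width: -0.0001
grasp_force: 0.0
```

Request:
arm_command([
  [-0.07, -0.14, 0, 0, 0, 0, 0],
  [-0.18, -0.35, 0, 0, 0, 0, 0],
  [-0.29, -0.56, 0, 0, 0, 0, 0],
  [-0.36, -0.7, 0, 0, 0, 0, 0],
])

```text
t: 2.22
tcp_pos: [0.4127, 0.2079, 0.2312]
eef_rot: [-0.092, 0.996, 0.0, 0.0]
force: [-0.0, 0.3, 0.3]
grip_width: 0.0006
grasp_force: 0.0
```

Request:
arm_command([
  [-0.1, -0.18, 0, 0, 0, 0, 0],
  [-0.2, -0.37, 0, 0, 0, 0, 0],
  [-0.3, -0.55, 0, 0, 0, 0, 0],
  [-0.365, -0.71, 0, 0, 0, 0, 0],
  [-0.365, -0.71, 0, 0, 0, 0, 0],
  [-0.365, -0.71, 0, 0, 0, 0, 0],
])

```text
t: 2.98
tcp_pos: [0.4849, 0.1148, 0.2311]
eef_rot: [-0.093, 0.996, 0.0, -0.0]
force: [-0.1, 0.4, -0.7]
grip_width: 0.0001
grasp_force: 0.0
```

```bash
python3 - <<'E'
from h import *
import cv2,json
s=sense();print(s['tcp_pos'],s['force'])
c=get_calibration('wrist');im=camera('wrist');cv2.imwrite('pics/w1.png',im[:,:,::-1])
json.dump({k:np.array(v).tolist() for k,v in c.items() if k in('K','extrinsics')},open('w1.json','w'));print(np.round(c['extrinsics'],3).tolist())
E
```

```text
[0.48493949 0.11480472 0.23112723] [-0.09783145  0.42790555 -0.67940157]
[[-0.184, 0.93, 0.319, 0.403], [0.983, 0.173, 0.062, 0.099], [0.002, 0.325, -0.946, 0.374], [0.0, 0.0, 0.0, 1.0]]
```

View pics/w1.png

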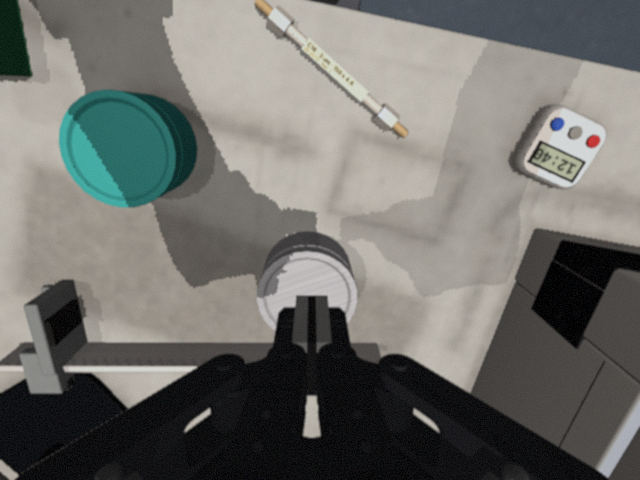

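```bash
python3 - <<'E'
from h import *
import json
np.set_printoptions(precision=4,suppress=True)
C=json.load(open('w1.json'));P=lambda u,v,z:plane('wrist',(u,v),z,C)
R=P(380,344,0);L=P(90,342.5,0);M=P(225,343,0);print(R,L,M)
y=(R-L)[:2];y/=np.linalg.norm(y);x=np.array([y[1],-y[0]]);print('ang',np.degrees(np.arctan2(y[1],y[0])))
y=np.array([-.182,.983]);x=np.array([.983,.182]);o=np.array([.681,.016])
f=lambda q:(x@(q[:2]-o),y@(q[:2]-o))
print('rail face x',f(R),f(M),f(L))
print('can',f(P(257,293,.062)),f(P(357,293,.062)),f(P(307,249,.062)))
for u,v,z in((47,308,.057),(82,283,.057),(50,347,.011),(84,318,.011)):print('pad',f(P(u,v,z)))
print('tcp',f(np.array(sense()['tcp_pos'])))
E
```

```text
[0.6446 0.2287 0.    ] [ 0.7055 -0.1107  0.    ] [0.6769 0.047  0.    ]
ang 100.17648692654308
rail face x (np.float64(0.0029242186455828174), np.float64(0.21572179939613134)) (np.float64(0.001639903007366201), np.float64(0.0311698378632125)) (np.float64(0.0010413286585422507), np.float64(-0.12905155550740444))
can (np.float64(-0.09667998389818272), np.float64(0.08228042659206894)) (np.float64(-0.09677183277365183), np.float64(0.1766710048994007)) (np.float64(-0.1410599596062182), np.float64(0.12954202863127215))
pad (np.float64(-0.07766259319685691), np.float64(-0.12328757424550382))
pad (np.float64(-0.10449673578835261), np.float64(-0.08395531017222815))
pad (np.float64(-0.0004475165853655197), np.float64(-0.16878145760545893))
pad (np.float64(-0.03882608210941931), np.float64(-0.12185507250244029))
tcp (np.float64(-0.1748576670800661), np.float64(0.13293739013852796))
```

Request:
arm_command([
  [0, -0.023, 0.12, 0, 0, 0, 0],
  [0, -0.023, 0.32, 0, 0, 0, 0],
  [0, -0.023, 0.52, 0, 0, 0, 0],
  [0, -0.023, 0.72, 0, 0, 0, 0],
])

```text
t: 3.52
tcp_pos: [0.4856, 0.1116, 0.1226]
eef_rot: [-0.093, 0.996, 0.0, 0.0]
force: [0.2, 0.2, -0.1]
grip_width: 0.0002
grasp_force: 0.0
```

Request:
arm_command([
  [0, 0, 0.2, 0, 0, 0, 0],
  [0, 0, 0.4, 0, 0, 0, 0],
  [0, 0, 0.56, 0, 0, 0, 0],
  [0, 0, 0.66, 0, 0, 0, 0],
  [0, 0, 0.71, 0, 0, 0, 0],
  [0, 0, 0.71, 0, 0, 0, 0],
  [0, 0, 0.71, 0, 0, 0, 0],
])

```text
t: 4.4
tcp_pos: [0.4863, 0.1104, 0.0175]
eef_rot: [-0.093, 0.996, 0.0, 0.001]
force: [0.7, 0.5, 1.1]
grip_width: 0.0001
grasp_force: 0.0
```

Request:
arm_command([
  [-0.033, 0, 0, 0, 0, 0, 0],
  [-0.067, 0, 0, 0, 0, 0, 0],
  [-0.1, 0, 0, 0, 0, 0, 0],
  [-0.12, 0, 0, 0, 0, 0, 0],
  [-0.14, 0, 0, 0, 0, 0, 0],
  [-0.16, 0, 0, 0, 0, 0, 0],
  [-0.185, 0, 0, 0, 0, 0, 0],
  [-0.21, 0, 0, 0, 0, 0, 0],
  [-0.235, 0, 0, 0, 0, 0, 0],
  [-0.26, 0, 0, 0, 0, 0, 0],
  [-0.285, 0, 0, 0, 0, 0, 0],
  [-0.3, 0, 0, 0, 0, 0, 0],
])

```text
t: 5.9
tcp_pos: [0.5304, 0.1187, 0.0168]
eef_rot: [-0.093, 0.996, 0.0, 0.0]
force: [-3.0, -0.6, -0.3]
grip_width: 0.0
grasp_force: 0.0
```

```bash
python3 - <<'E'
from h import *
import cv2
s=sense();print(s['tcp_pos'],s['force'])
im=camera('top');cv2.imwrite('pics/t2.png',cv2.resize(im[135:275,120:360,::-1],(792,462),interpolation=cv2.INTER_CUBIC))
E
```

```text
[0.53038625 0.11865393 0.01679029] [-3.0489029  -0.57387308 -0.31880107]
```

View pics/t2.png

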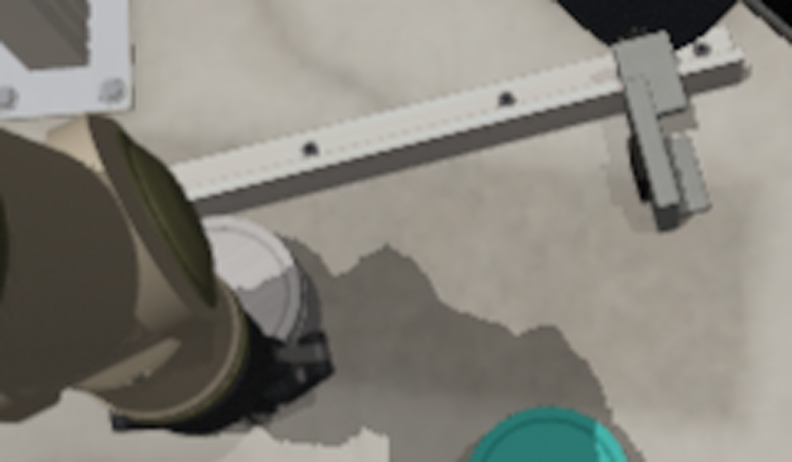

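Request:
arm_command([
  [-0.02, 0, 0, 0, 0, 0, 0],
  [-0.04, 0, 0, 0, 0, 0, 0],
  [-0.06, 0, 0, 0, 0, 0, 0],
  [-0.08, 0, 0, 0, 0, 0, 0],
  [-0.1, 0, 0, 0, 0, 0, 0],
  [-0.115, 0, 0, 0, 0, 0, 0],
  [-0.12, 0, 0, 0, 0, 0, 0],
])

```text
t: 6.82
tcp_pos: [0.548, 0.122, 0.0168]
eef_rot: [-0.093, 0.996, 0.0, 0.0]
force: [-3.2, -0.6, 1.4]
grip_width: 0.0
grasp_force: 0.0
```

Request:
arm_command([
  [-0.007, 0, 0, 0, 0, 0, 0],
  [-0.013, 0, 0, 0, 0, 0, 0],
  [-0.02, 0, 0, 0, 0, 0, 0],
  [-0.02, 0, 0, 0, 0, 0, 0],
])

```text
t: 7.32
tcp_pos: [0.5492, 0.1221, 0.0165]
eef_rot: [-0.093, 0.996, -0.0, -0.001]
force: [-6.3, -1.7, 1.7]
grip_width: -0.0002
grasp_force: 0.0
```

Request:
arm_command([
  [0.02, 0, 0, 0, 0, 0, 0],
  [0.07, 0, 0, 0, 0, 0, 0],
  [0.16, 0, 0, 0, 0, -0.1, 0],
  [0.26, 0.06, 0, 0, 0, -0.3, 0],
  [0.267, 0.17, 0, 0, 0, -0.5, 0],
  [0.267, 0.3, 0, 0, 0, -0.7, 0],
  [0.267, 0.42, 0, 0, 0, -0.9, 0],
  [0.267, 0.5, 0, 0, 0, -1, 0],
  [0.267, 0.5, 0, 0, 0, -1, 0],
])

```text
t: 8.45
tcp_pos: [0.4975, 0.1896, 0.0169]
eef_rot: [-0.467, 0.884, 0.0, 0.0]
force: [0.5, -0.0, -0.3]
grip_width: -0.0001
grasp_force: 0.0
```

```bash
python3 - <<'E'
from h import *
s=sense();print(s['joint_pos'],s['tcp_pos'],s['eef_rot'],s['force'])
o=np.array([.681,.016]);q=s['tcp_pos'][:2]-o;print(q@[.983,.182],q@[-.182,.983])
E
```

```text
[-0.36621008  0.71470241 -0.15223428  2.1796804   0.37893445  0.27060845
  1.69387957] [0.49753994 0.18963115 0.01685896] [-4.66628473e-01  8.84453321e-01  2.49442177e-04  3.58950029e-04] [ 0.48463044 -0.02226323 -0.26296033]
-0.14874037190449813 0.2040691546259871
```

Request:
arm_command([
  [-0.05, -0.05, -0.073, 0, 0, 0.12, 0],
  [-0.14, -0.15, -0.073, 0, 0, 0.28, 0],
  [-0.24, -0.26, -0.073, 0, 0, 0.45, 0],
  [-0.33, -0.35, -0.073, 0, 0, 0.6, 0],
  [-0.373, -0.4, -0.073, 0, 0, 0.678, 0],
  [-0.373, -0.4, -0.073, 0, 0, 0.678, 0],
  [-0.373, -0.4, -0.073, 0, 0, 0.678, 0],
])

```text
t: 9.32
tcp_pos: [0.5778, 0.2006, 0.0276]
eef_rot: [-0.218, 0.976, -0.0, -0.001]
force: [0.0, -0.1, 0.7]
grip_width: -0.0003
grasp_force: 0.0
```

```bash
python3 - <<'E'
from h import *
import cv2
s=sense();print(s['joint_pos'],s['tcp_pos'],s['eef_rot'],s['force'])
o=np.array([.681,.016]);q=s['tcp_pos'][:2]-o;print(q@[.983,.182],q@[-.182,.983])
im=camera('scene');cv2.imwrite('pics/s3.png',cv2.resize(im[205:375,100:300,::-1],None,fx=3.5,fy=3.5,interpolation=cv2.INTER_CUBIC))
E
```

```text
[-0.36959311  0.7403782  -0.08687959  1.99553557  0.14672971  0.4126193
  1.44187063] [0.57776104 0.20062139 0.02761723] [-2.17991115e-01  9.75950597e-01 -1.64519087e-04 -5.28548956e-04] [ 0.01660374 -0.10258088  0.69406903]
-0.06788280098382925 0.20027231291829284
```

View pics/s3.png

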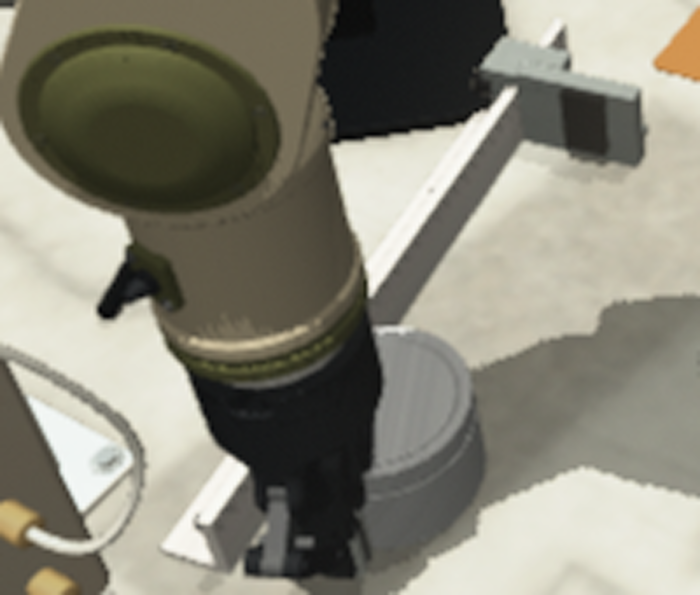

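Request:
arm_command([
  [0.005, -0.019, 0, 0, 0, 0, 0],
  [0.01, -0.039, 0, 0, 0, 0, 0],
  [0.015, -0.058, 0, 0, 0, 0, 0],
  [0.02, -0.077, 0, 0, 0, 0, 0],
  [0.025, -0.097, 0, 0, 0, 0, 0],
  [0.03, -0.116, 0, 0, 0, 0, 0],
  [0.0355, -0.135, 0, 0, 0, 0, 0],
  [0.0405, -0.155, 0, 0, 0, 0, 0],
])

```text
t: 10.38
tcp_pos: [0.5825, 0.1778, 0.0277]
eef_rot: [-0.218, 0.976, 0.0, -0.0]
force: [-3.8, 4.1, 1.7]
grip_width: -0.0002
grasp_force: 2.6
```

Request:
arm_command([
  [0.0068, -0.026, 0, 0, 0, 0, 0],
  [0.0135, -0.052, 0, 0, 0, 0, 0],
  [0.02, -0.077, 0, 0, 0, 0, 0],
  [0.027, -0.103, 0, 0, 0, 0, 0],
  [0.034, -0.129, 0, 0, 0, 0, 0],
  [0.0405, -0.155, 0, 0, 0, 0, 0],
  [0.047, -0.181, 0, 0, 0, 0, 0],
  [0.054, -0.206, 0, 0, 0, 0, 0],
  [0.061, -0.232, 0, 0, 0, 0, 0],
  [0.0675, -0.258, 0, 0, 0, 0, 0],
])

```text
t: 11.62
tcp_pos: [0.5898, 0.1384, 0.0277]
eef_rot: [-0.218, 0.976, 0.0, -0.0]
force: [-3.3, 4.3, 1.9]
grip_width: 0.0002
grasp_force: 2.6
```

```bash
cat > st.py <<'E'
from h import *
s=sense();o=np.array([.681,.016]);R=np.array([[.983,.182],[-.182,.983]])
print(s['t'],'tcp rail',R@(s['tcp_pos'][:2]-o),'F rail',R@s['force'][:2],s['force'][2],s['ft_torque'],s['eef_rot'])
E
python3 st.py
```

```text
11.625 tcp rail [-0.06741521  0.13691504] F rail [-2.45671024  4.83498406] 1.9230051377889759 [0.66641566 0.61423907 0.00785268] [-2.17755667e-01  9.76003222e-01  2.16576696e-04 -3.64038843e-04]
```

Request:
arm_command([
  [0.0076, -0.029, 0, 0, 0, 0, 0],
  [0.0152, -0.058, 0, 0, 0, 0, 0],
  [0.0228, -0.087, 0, 0, 0, 0, 0],
  [0.0304, -0.116, 0, 0, 0, 0, 0],
  [0.038, -0.145, 0, 0, 0, 0, 0],
  [0.0456, -0.174, 0, 0, 0, 0, 0],
  [0.0532, -0.203, 0, 0, 0, 0, 0],
  [0.0608, -0.232, 0, 0, 0, 0, 0],
  [0.0684, -0.261, 0, 0, 0, 0, 0],
  [0.076, -0.29, 0, 0, 0, 0, 0],
  [0.0836, -0.319, 0, 0, 0, 0, 0],
  [0.0912, -0.348, 0, 0, 0, 0, 0],
])

```text
t: 13.12
tcp_pos: [0.5995, 0.0853, 0.0277]
eef_rot: [-0.218, 0.976, 0.0, -0.0]
force: [-3.8, 3.5, 1.7]
grip_width: -0.0001
grasp_force: 2.5
```

Request:
arm_command([
  [0.0076, -0.029, 0, 0, 0, 0, 0],
  [0.0152, -0.058, 0, 0, 0, 0, 0],
  [0.0228, -0.087, 0, 0, 0, 0, 0],
  [0.0304, -0.116, 0, 0, 0, 0, 0],
  [0.038, -0.145, 0, 0, 0, 0, 0],
  [0.0456, -0.174, 0, 0, 0, 0, 0],
  [0.0532, -0.203, 0, 0, 0, 0, 0],
  [0.0608, -0.232, 0, 0, 0, 0, 0],
  [0.0684, -0.261, 0, 0, 0, 0, 0],
  [0.076, -0.29, 0, 0, 0, 0, 0],
])

```text
t: 14.38
tcp_pos: [0.6076, 0.041, 0.0277]
eef_rot: [-0.218, 0.976, 0.0, -0.0]
force: [-3.9, 4.0, 2.2]
grip_width: 0.0002
grasp_force: 2.6
```

```bash
python3 st.py; python3 - <<'E'
from h import *
import cv2
im=camera('top');cv2.imwrite('pics/t4.png',cv2.resize(im[125:265,160:400,::-1],(792,462),interpolation=cv2.INTER_CUBIC))
E
```

```text
14.375 tcp rail [-0.06759516  0.03797432] F rail [-3.1284579  4.6756269] 2.243105837851392 [ 0.71122624  0.59350704 -0.01963762] [-2.17729595e-01  9.76009003e-01  2.08821125e-04 -4.54466064e-04]
```

View pics/t4.png

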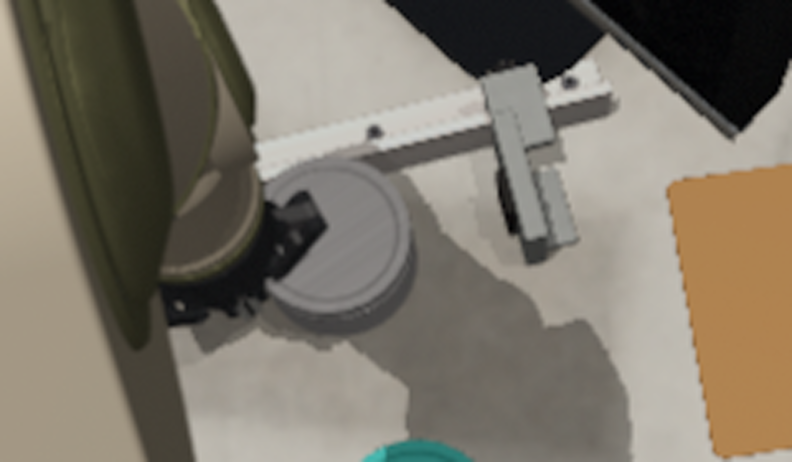

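Request:
arm_command([
  [0.0068, -0.026, 0, 0, 0, 0, 0],
  [0.0135, -0.052, 0, 0, 0, 0, 0],
  [0.02, -0.077, 0, 0, 0, 0, 0],
  [0.027, -0.103, 0, 0, 0, 0, 0],
  [0.034, -0.129, 0, 0, 0, 0, 0],
  [0.0405, -0.155, 0, 0, 0, 0, 0],
  [0.047, -0.181, 0, 0, 0, 0, 0],
  [0.054, -0.206, 0, 0, 0, 0, 0],
  [0.0575, -0.219, 0, 0, 0, 0, 0],
])

```text
t: 15.55
tcp_pos: [0.6138, 0.0075, 0.0277]
eef_rot: [-0.218, 0.976, 0.0, -0.0]
force: [-3.0, 5.0, 3.5]
grip_width: 0.0001
grasp_force: 2.8
```

Request:
arm_command([
  [0.0025, -0.0097, 0, 0, 0, 0, 0],
  [0.005, -0.0194, 0, 0, 0, 0, 0],
  [0.0076, -0.029, 0, 0, 0, 0, 0],
  [0.01, -0.0387, 0, 0, 0, 0, 0],
])

```text
t: 16.05
tcp_pos: [0.6149, 0.0019, 0.0277]
eef_rot: [-0.218, 0.976, 0.0, -0.0]
force: [-3.7, 4.7, 2.4]
grip_width: 0.0003
grasp_force: 2.8
```

```bash
python3 st.py
```

```text
16.05 tcp rail [-0.06758319 -0.00180717] F rail [-2.76525141  5.30003014] 2.4185582149002345 [ 0.82213085  0.65303188 -0.01251137] [-2.17677440e-01  9.76020630e-01  2.19759867e-04 -4.62003299e-04]
```

Request:
arm_command([
  [0.0017, -0.0065, 0, 0, 0, 0, 0],
  [0.0034, -0.013, 0, 0, 0, 0, 0],
  [0.005, -0.0194, 0, 0, 0, 0, 0],
  [0.0068, -0.026, 0, 0, 0, 0, 0],
  [0.0084, -0.0322, 0, 0, 0, 0, 0],
  [0.01, -0.0387, 0, 0, 0, 0, 0],
])

```text
t: 16.8
tcp_pos: [0.6159, -0.004, 0.0277]
eef_rot: [-0.218, 0.976, 0.0, -0.001]
force: [-3.7, 5.2, 2.2]
grip_width: 0.0001
grasp_force: 2.8
```

Request:
arm_command([
  [0.0017, -0.0065, 0, 0, 0, 0, 0],
  [0.0034, -0.013, 0, 0, 0, 0, 0],
  [0.005, -0.0194, 0, 0, 0, 0, 0],
  [0.0068, -0.026, 0, 0, 0, 0, 0],
])

```text
t: 17.3
tcp_pos: [0.6167, -0.0079, 0.0277]
eef_rot: [-0.218, 0.976, 0.0, -0.001]
force: [-3.8, 4.8, 2.3]
grip_width: -0.0002
grasp_force: 2.8
```

Request:
arm_command([
  [0.0017, -0.0065, 0, 0, 0, 0, 0],
  [0.0034, -0.013, 0, 0, 0, 0, 0],
  [0.005, -0.0194, 0, 0, 0, 0, 0],
])

```text
t: 17.68
tcp_pos: [0.6172, -0.0109, 0.0277]
eef_rot: [-0.218, 0.976, 0.0, -0.0]
force: [-3.8, 4.7, 3.4]
grip_width: 0.0001
grasp_force: 2.8
```

Request:
arm_command([
  [0.0017, -0.0065, 0, 0, 0, 0, 0],
  [0.0034, -0.013, 0, 0, 0, 0, 0],
])

```text
t: 17.92
tcp_pos: [0.6176, -0.0129, 0.0277]
eef_rot: [-0.218, 0.976, 0.0, -0.001]
force: [-4.3, 3.7, 3.2]
grip_width: 0.0001
grasp_force: 2.8
```

Request:
arm_command([
  [0.0017, -0.0065, 0, 0, 0, 0, 0],
  [0.0034, -0.013, 0, 0, 0, 0, 0],
])

```text
t: 18.18
tcp_pos: [0.6179, -0.0144, 0.0277]
eef_rot: [-0.218, 0.976, 0.0, -0.0]
force: [-5.4, 7.1, 3.6]
grip_width: -0.0001
grasp_force: 4.3
```

Request:
arm_command([
  [0.0017, -0.0065, 0, 0, 0, 0, 0],
  [0.0034, -0.013, 0, 0, 0, 0, 0],
])

```text
t: 18.42
tcp_pos: [0.6179, -0.0145, 0.0277]
eef_rot: [-0.219, 0.976, 0.001, -0.001]
force: [-6.3, 13.0, 4.2]
grip_width: -0.0001
grasp_force: 7.1
```

Request:
arm_command([
  [0, 0, 0, 0, 0, 0, 0],
  [0, 0, 0, 0, 0, 0, 0],
])

```text
t: 18.68
tcp_pos: [0.6179, -0.0144, 0.0277]
eef_rot: [-0.219, 0.976, 0.001, -0.001]
force: [-5.9, 11.1, 4.0]
grip_width: 0.0005
grasp_force: 6.1
```

```bash
python3 st.py
```

```text
18.675 tcp rail [-0.06760282 -0.01842725] F rail [-3.77287682 11.96038524] 3.969696028025015 [2.04342839 1.11338723 0.00462407] [-2.18656484e-01  9.75800842e-01  1.32070749e-03 -5.61143346e-04]
```

Request:
arm_command([
  [0.0007, -0.0026, 0, 0, 0, 0, 0],
  [0.0014, -0.0052, 0, 0, 0, 0, 0],
  [0.0014, -0.0052, 0, 0, 0, 0, 0],
  [0.0014, -0.0052, 0, 0, 0, 0, 0],
])

```text
t: 19.18
tcp_pos: [0.6179, -0.0145, 0.0278]
eef_rot: [-0.219, 0.976, 0.002, -0.001]
force: [-6.0, 13.0, 4.5]
grip_width: 0.0001
grasp_force: 7.2
```

```bash
python3 st.py
```

```text
19.175 tcp rail [-0.06760101 -0.01844983] F rail [-3.52820704 13.84913999] 4.534841057556731 [2.41427183 1.14478946 0.00487519] [-2.18960171e-01  9.75732183e-01  1.68470005e-03 -5.58904705e-04]
```

Request:
arm_command([
  [0.0003, -0.001, 0, 0, 0, 0, 0],
  [0.0003, -0.001, 0, 0, 0, 0, 0],
  [0.0003, -0.001, 0, 0, 0, 0, 0],
  [0.0003, -0.001, 0, 0, 0, 0, 0],
  [0.0003, -0.001, 0, 0, 0, 0, 0],
  [0.0003, -0.001, 0, 0, 0, 0, 0],
])

```text
t: 19.92
tcp_pos: [0.6179, -0.0145, 0.0277]
eef_rot: [-0.219, 0.976, 0.002, -0.001]
force: [-5.9, 13.3, 4.5]
grip_width: -0.0001
grasp_force: 7.4
```

```bash
python3 st.py
```

```text
19.925 tcp rail [-0.06760043 -0.01845289] F rail [-3.40164146 14.15097973] 4.5442149969352394 [ 2.4869854   1.19975331 -0.02636741] [-2.19056772e-01  9.75710411e-01  1.73717204e-03 -5.53070180e-04]
```

Request:
arm_command([
  [0, 0, 0, 0, 0, 0, 0],
  [0, 0, 0, 0, 0, 0, 0],
  [0, 0, 0, 0, 0, 0, 0],
  [0, 0, 0, 0, 0, 0, 0],
  [0, 0, 0, 0, 0, 0, 0],
  [0, 0, 0, 0, 0, 0, 0],
  [0, 0, 0, 0, 0, 0, 0],
])

```text
t: 20.8
tcp_pos: [0.6178, -0.0145, 0.0277]
eef_rot: [-0.219, 0.976, 0.002, -0.001]
force: [-7.5, 13.8, 5.1]
grip_width: 0.0001
grasp_force: 7.4
```

```bash
python3 st.py
```

```text
20.8 tcp rail [-0.06762621 -0.0184686 ] F rail [-4.86490747 14.95035871] 5.054380912788615 [2.5258534  1.27300212 0.015102  ] [-2.19032614e-01  9.75715783e-01  1.75449139e-03 -5.88737783e-04]
```

Request:
arm_command([
  [0, 0.007, 0, 0, 0, 0, 0],
  [0, 0.014, 0, 0, 0, 0, 0],
  [0, 0.021, 0, 0, 0, 0, 0],
  [0, 0.03, 0, 0, 0, 0, 0],
  [0, 0.06, 0, 0, 0, 0, 0],
  [0, 0.12, 0, 0, 0, 0, 0],
  [0, 0.22, 0, 0, 0, 0, 0],
  [0, 0.34, 0, 0, 0, 0, 0],
  [0, 0.45, 0, 0, 0, 0, 0],
  [0, 0.5, 0, 0, 0, 0, 0],
  [0, 0.5, 0, 0, 0, 0, 0],
])

```text
t: 22.18
tcp_pos: [0.5871, 0.0505, 0.0278]
eef_rot: [-0.218, 0.976, -0.0, 0.0]
force: [1.2, 0.5, 0.2]
grip_width: -0.0001
grasp_force: 0.0
```

Request:
arm_command([
  [0, 0, -0.15, 0, 0, 0, 0],
  [0, 0.1, -0.4, 0, 0, 0, 0],
  [0, 0.3, -0.65, 0, 0, 0, 0],
  [0, 0.5, -0.85, 0, 0, 0, 0],
  [0, 0.6, -0.95, 0, 0, 0, 0],
  [0, 0.6, -0.95, 0, 0, 0, 0],
])

```text
t: 22.92
tcp_pos: [0.5495, 0.1315, 0.1709]
eef_rot: [-0.218, 0.976, -0.0, 0.001]
force: [0.9, 0.7, -0.3]
grip_width: 0.0002
grasp_force: 0.0
```

```bash
python3 st.py; python3 - <<'E'
from h import *
import cv2
im=camera('top');a=cv2.resize(im[125:265,160:400,::-1],(792,462),interpolation=cv2.INTER_CUBIC)
cv2.imwrite('pics/t5.png',a)
E
```

```text
22.925 tcp rail [-0.10827277  0.1375065 ] F rail [1.03186911 0.51809145] -0.32015327636072577 [-0.02091537 -0.02346791  0.03176682] [-2.17937163e-01  9.75962426e-01 -7.03280511e-05  8.55125055e-04]
```

View pics/t5.png

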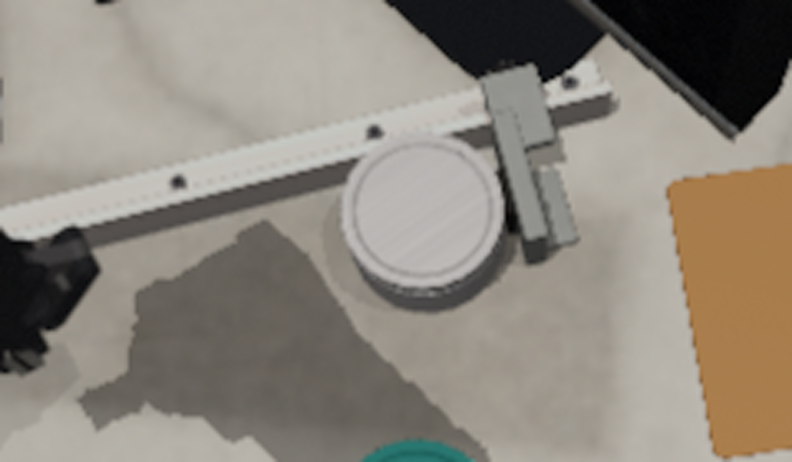

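The canister stands against both the rail and the pad: its rim spans crop columns 343–503 and the pad is at about column 505. The arm is clear of it.

```bash
python3 -c "
from rig import *
print(close_job())"
```

```text
the job is handed in; nothing more can be done
None
```

The job is handed in: the canister stands against both the rail and the pad after about 1.6 s of pressing at roughly 9 N (estimated as push less sliding friction), and the arm has drawn back clear at about 23 s.

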